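# Filler nozzles from the drainer to the rack, order kept

### The job

The washed sausage-filler nozzles stand on the blue drainer in the order in which they will be used today, counted from the drainer's handle end. Move all four to the steel nozzle rack in that same order, counted from the rack's own handle end, each standing upright over its own peg with its flange flat on the rack. Set them down rather than dropping them, and knock none over.

Things in the scene. Friction and masses are not known exactly. Their poses are not given: they have to be found in the camera images.
- nozzle_a_mid (a point): thinnest of four loose steel filler nozzles, standing tube up; 100 mm tall, 0.1 kg. From below: flange 54 mm across, 4 mm thick; hollow cup narrowing from 48 to 44 mm at 22 mm; shoulder to 30 mm; straight tube 14 mm across to the top. Cup open below (44 mm mouth, 22 mm deep), goes over a peg. Point on its axis half-way up, 50 mm above its underside; z up.
- nozzle_b_mid (a point): second thinnest of four loose steel filler nozzles, standing tube up; 96 mm tall, 0.1 kg. From below: flange 54 mm across, 4 mm thick; hollow cup narrowing from 48 to 44 mm at 22 mm; shoulder to 30 mm; straight tube 20 mm across to the top. Cup open below (44 mm mouth, 22 mm deep), goes over a peg. Point on its axis half-way up, 48 mm above its underside; z up.
- nozzle_c_mid (a point): second thickest of four loose steel filler nozzles, standing tube up; 92 mm tall, 0.1 kg. From below: flange 54 mm across, 4 mm thick; hollow cup narrowing from 48 to 44 mm at 22 mm; shoulder to 30 mm; straight tube 27 mm across to the top. Cup open below (44 mm mouth, 22 mm deep), goes over a peg. Point on its axis half-way up, 46 mm above its underside; z up.
- nozzle_d_mid (a point): thickest of four loose steel filler nozzles, standing tube up; 88 mm tall, 0.1 kg. From below: flange 54 mm across, 4 mm thick; hollow cup narrowing from 48 to 44 mm at 22 mm; shoulder to 30 mm; straight tube 36 mm across to the top. Cup open below (44 mm mouth, 22 mm deep), goes over a peg. Point on its axis half-way up, 44 mm above its underside; z up.
- saucer_a: fixed grey drip saucer, a disc 66 mm across and 3 mm thick in the drainer's tray, on which the thinnest nozzle stands at the start; it shows as a ring round that nozzle's flange. A peg 16 mm across and 18 mm high stands up from its middle. Origin at the centre of its underside, 14 mm above the bench; z up.
- saucer_b: fixed grey drip saucer, a disc 66 mm across and 3 mm thick in the drainer's tray, on which the second thinnest nozzle stands at the start; it shows as a ring round that nozzle's flange. A peg 16 mm across and 18 mm high stands up from its middle. Origin at the centre of its underside, 14 mm above the bench; z up.
- saucer_c: fixed grey drip saucer, a disc 66 mm across and 3 mm thick in the drainer's tray, on which the second thickest nozzle stands at the start; it shows as a ring round that nozzle's flange. A peg 16 mm across and 18 mm high stands up from its middle. Origin at the centre of its underside, 14 mm above the bench; z up.
- saucer_d: fixed grey drip saucer, a disc 66 mm across and 3 mm thick in the drainer's tray, on which the thickest nozzle stands at the start; it shows as a ring round that nozzle's flange. A peg 16 mm across and 18 mm high stands up from its middle. Origin at the centre of its underside, 14 mm above the bench; z up.
- drainer: fixed blue drip tray, nozzles at the start on its four saucers, undersides 17 mm above the bench; rim 24 mm high. Any heading. Pegs along its x axis at x = +105 (place 1, by the handle), +35, -35, -105 mm (place 4), y = 0. Black-gripped loop handle across its end at x = +150 mm, 93 mm high. 305 mm long, 84 mm wide. Origin under the middle of the row, at bench level; z up.
- rack: fixed steel nozzle rack, empty at the start; flat top 20 mm above the bench, four steel pegs 16 mm across, 18 mm high above it. Any heading. Pegs along its x axis at x = +105 (place 1, by the handle), +35, -35, -105 mm (place 4), y = 0. Black-gripped loop handle across its end at x = +150 mm, 99 mm high. 305 mm long, 74 mm wide. Origin under the middle of the row, at bench level; z up.
Not all that is in view belongs to the job. Leave any orange look-alike of the part that bears nozzle_b_mid alone.

How it is judged:
At the end, for the whole second after the job is handed in: Each of the four nozzles stands at rest and released on the rack at the place with the same number, counted from the handle end, as its place on the drainer at the start: within 15 mm of the peg along the row and across it, its underside within 4 mm of the rack's top, tilted less than 0.08 rad (((x of saucer_a in the frame of drainer between 0.075 and 0.135 m and x of nozzle_a_mid in the frame of rack between 0.09 and 0.12 m) or (x of saucer_a in the frame of drainer between 0.005 and 0.065 m and x of nozzle_a_mid in the frame of rack between 0.02 and 0.05 m) or (x of saucer_a in the frame of drainer between -0.065 and -0.005 m and x of nozzle_a_mid in the frame of rack between -0.05 and -0.02 m) or (x of saucer_a in the frame of drainer between -0.135 and -0.075 m and x of nozzle_a_mid in the frame of rack between -0.12 and -0.09 m)) and y of nozzle_a_mid in the frame of rack between -0.015 and 0.015 m and z of nozzle_a_mid in the frame of rack between 0.066 and 0.074 m and angle between each of nozzle_a_mid, nozzle_b_mid, nozzle_c_mid, nozzle_d_mid's own z axis and vertical below 0.08 rad and linear speed of each of nozzle_a, nozzle_b, nozzle_c, nozzle_d below 0.02 m/s and ((x of saucer_b in the frame of drainer between 0.075 and 0.135 m and x of nozzle_b_mid in the frame of rack between 0.09 and 0.12 m) or (x of saucer_b in the frame of drainer between 0.005 and 0.065 m and x of nozzle_b_mid in the frame of rack between 0.02 and 0.05 m) or (x of saucer_b in the frame of drainer between -0.065 and -0.005 m and x of nozzle_b_mid in the frame of rack between -0.05 and -0.02 m) or (x of saucer_b in the frame of drainer between -0.135 and -0.075 m and x of nozzle_b_mid in the frame of rack between -0.12 and -0.09 m)) and y of nozzle_b_mid in the frame of rack between -0.015 and 0.015 m and z of nozzle_b_mid in the frame of rack between 0.064 and 0.072 m and ((x of saucer_c in the frame of drainer between 0.075 and 0.135 m and x of nozzle_c_mid in the frame of rack between 0.09 and 0.12 m) or (x of saucer_c in the frame of drainer between 0.005 and 0.065 m and x of nozzle_c_mid in the frame of rack between 0.02 and 0.05 m) or (x of saucer_c in the frame of drainer between -0.065 and -0.005 m and x of nozzle_c_mid in the frame of rack between -0.05 and -0.02 m) or (x of saucer_c in the frame of drainer between -0.135 and -0.075 m and x of nozzle_c_mid in the frame of rack between -0.12 and -0.09 m)) and y of nozzle_c_mid in the frame of rack between -0.015 and 0.015 m and z of nozzle_c_mid in the frame of rack between 0.062 and 0.07 m and ((x of saucer_d in the frame of drainer between 0.075 and 0.135 m and x of nozzle_d_mid in the frame of rack between 0.09 and 0.12 m) or (x of saucer_d in the frame of drainer between 0.005 and 0.065 m and x of nozzle_d_mid in the frame of rack between 0.02 and 0.05 m) or (x of saucer_d in the frame of drainer between -0.065 and -0.005 m and x of nozzle_d_mid in the frame of rack between -0.05 and -0.02 m) or (x of saucer_d in the frame of drainer between -0.135 and -0.075 m and x of nozzle_d_mid in the frame of rack between -0.12 and -0.09 m)) and y of nozzle_d_mid in the frame of rack between -0.015 and 0.015 m and z of nozzle_d_mid in the frame of rack between 0.06 and 0.068 m); the robot touches nothing.
It fails at once if a nozzle is dropped (falls free, touching nothing, faster than 0.7 m/s) ((contact force between nozzle_a and anything else below 0.02 N and linear speed of nozzle_a above 0.7 m/s) or (contact force between nozzle_b and anything else below 0.02 N and linear speed of nozzle_b above 0.7 m/s) or (contact force between nozzle_c and anything else below 0.02 N and linear speed of nozzle_c above 0.7 m/s) or (contact force between nozzle_d and anything else below 0.02 N and linear speed of nozzle_d above 0.7 m/s)).
It fails at once if a nozzle is knocked over (tilted more than 60 degrees) (angle between any of nozzle_a_mid, nozzle_b_mid, nozzle_c_mid, nozzle_d_mid's own z axis and vertical above 1.05 rad).
It also fails if it takes over 128 s, if anything falls off the work surface, if the arm or the gripper's body presses on something with over 40 N, if the wrist force passes 120 N, or if a joint passes its speed limit or range.

### The arm

A 6-joint arm with a two-finger parallel gripper is mounted at the origin on the work surface. World frame = base frame: x ahead of the robot, y to its left, z up, the work surface at z = 0. Lengths are in m, angles in rad, forces in N, time in s.
With the tool pointing down it reaches from about 0.25 to 0.725 m from the base axis. Payload 4 kg.
Tool frame: the origin (TCP) lies at the very end of the fingers, on their centre line; the grasp point (between the pads) lies 19 mm behind it (env.grip_point_offset is the distance from the TCP to the grasp point, in m); z points along the fingers, y is the line along which they close (so a half turn about z gives the same grasp; the last joint's range is limited). The gripper opens to 85 mm and grips with 20 to 120 N. Pads are 22 mm wide; open, the fingers measure 114 mm over their backs; the gripper's body (76 mm by 85 mm) begins 54 mm behind the grasp point. The pads swing forward as they close: fully open they stand 13 mm farther back than shut.
Start: joints at [-1.236, 0.241, 0.005, 1.335, 0, 1.571], TCP at [0.164, -0.472, 0.231] pointing down, gripper open.
Joint ranges: [-2.72, 2.72], [-1.05, 1.87], [-1.09, 1.28], [-1.99, 2.15], [-1.42, 1.44], [-3.14, 3.14]. Speed limits (rad/s): [2.79, 2.79, 3.14, 3.14, 3.14, 3.14].

### API

Orientations are given as [roll, pitch, yaw] about the fixed x, y, z axes, in that order (R = Rz(yaw) Ry(pitch) Rx(roll)).
In Python, from workcell import env gives the robot as it stands. The module is installed in compiled form; this text tells all that it offers.
- The arm moves only by the tool jog_arm, never from a script. Its argument "series" is one flat list of numbers, 7 for each row, row after row: the shift along the tool's x, y, z in cm, then the turn, a rotation vector about the tool's x, y, z in degrees, then the opening in per cent of the stroke, from 0 (shut) to 100 (fully open). A call has 1 to 5 rows; each row shifts and turns the commanded pose from where the row before left it, along the tool's axes as they then stand; what a row does not reach is not made up. A row lasts 1/12 s, in which the tool goes at most 41.7 mm and 7.16 degrees, less where a joint would pass 70% of its speed; a pose out of reach is approached as far as the arm can. A call with a gripper value outside its range is refused whole. The fingers move at their own pace and stop on an object; the grip force is fixed at half the most. Time passes only in rows, so rows that do not move let the fingers close. It gives the time, the measured TCP pose, the force, the opening and the grip force at its end, in the units of the state.
- env.observe(): the state, without advancing time (a new reading comes with each control period).
- env.capture(name): name is "scene" or "top" or "wrist"; returns a dict with "color" (420x560x3 uint8, red, green, blue), "K" (3x3 intrinsics, pixels), "dist_coeffs" ([k1, k2, p1, p2, k3] as OpenCV has them; the pictures are not rectified), "rvec" (rotation vector, rad) and "tvec" (3), from world to camera coordinates, as OpenCV has them; the wrist camera has in their place "mount" (4x4, takes a point from camera to tool coordinates, whose origin is the TCP and whose axes are the flange's). Camera axes: x right, y down, z forward; pixel columns grow to the right and rows downward; lengths in m; the calibration is good to about 2 mm. A picture is of the moment at which its call begins: read the wrist's pose just before it. There is no depth.
- env.finish_job(): hands the job in; it is judged then, once.
Trained networks look in the newest picture that a camera, given by its name, has taken for a name from the list of things; names that differ only in an ending like _2 or _b are one class to them, and where a whole thing is asked for, a point or a joint stands for the part that bears it (a point fixed in the world has none). Each returns a list of dicts, best first, with "score" (0 to 1); they miss things now and then, are a little off and sometimes report something else, mostly with a low value. They report only what shows in the picture. A call takes as long as a camera call. They do not tell look-alikes from the thing itself.
- env.trace(camera, target): "region" (420x560 bool, what is visible of it).
- env.spot_point(camera, target): "xyz" ([x, y, z] in m, in world coordinates, good to about 4 mm: a listed point, or the origin of a listed thing).
The state is a dict: "t": time; "joints": joint angles; "qvel": joint speeds; "effort": joint torques, N m; "tool_pos": TCP position; "tool_rot": TCP orientation; "contact_force": force on the tool from outside, world axes, zero at the start; "wrist_torque": the same for the moment, N m; "width": opening from 0.0 (shut) to 1.0 (fully open); "grasp_force": force on a finger pad.
Only numpy, scipy, OpenCV 4.12 (cv2) and the standard library are available. Lean on these libraries where they do the work, as an engineer would, in place of code of your own. Each camera call takes 0.05 s, during which the arm holds its last target. There are 200 camera calls.

## Working session

There is one attempt and no reset: what is moved stays moved. The work goes in short steps, Python scripts to look and compute and a tool call to move; the robot and the scene stay as the last step left them, time stands still between calls to the robot, and variables do not carry over. Pictures are saved under pics/ and viewed, at most 14 in all, crops included, and the job is handed in when it is done.

Besides the shell and the picture viewer there is one more tool, called by a JSON object that holds its "fn" and its "kwargs", one argument or row to a line. jog_arm: Moves the arm, as the interface text tells. Its arguments: {"type":"object","properties":{"series":{"type":"array"}},"required":["series"]}

```bash
mkdir -p pics; python3 - <<'E'
from workcell import env
import cv2,numpy as np
s=env.observe();print(s['tool_pos'],s['tool_rot'],s['width'])
for c in ['scene','top']:
    r=env.capture(c);cv2.imwrite(f'pics/{c}1.png',r['color'][:,:,::-1])
    for n in ['nozzle_a_mid','saucer_a','drainer','rack']:
        for d in env.spot_point(c,n): 
            p=np.array(d['xyz'])
            px=cv2.projectPoints(p[None],r['rvec'],r['tvec'],r['K'],r['dist_coeffs'])[0].ravel()
            print(c,n,round(d['score'],2),p.round(3),px.round())
print(env.grip_point_offset)
E
```

```text
[ 0.16409839 -0.47163693  0.23039804] [-3.13947658e+00 -3.12131810e-05  3.34801510e-01] 0.9970865434597584
scene nozzle_a_mid 0.73 [ 0.464 -0.13   0.066] [245. 206.]
scene nozzle_a_mid 0.36 [ 0.619 -0.276  0.016] [187. 282.]
scene saucer_a 0.66 [ 0.462 -0.13   0.018] [247. 219.]
scene saucer_a 0.66 [ 0.569 -0.224  0.018] [210. 260.]
scene saucer_a 0.54 [ 0.618 -0.274  0.017] [187. 282.]
scene saucer_a 0.51 [ 0.511 -0.179  0.012] [228. 239.]
scene drainer 0.72 [ 0.541 -0.202  0.002] [220. 253.]
scene rack 0.64 [ 0.558  0.214 -0.   ] [396. 235.]
top nozzle_a_mid 0.65 [ 0.46  -0.128  0.067] [311. 247.]
top saucer_a 0.79 [ 0.467 -0.125  0.014] [308. 244.]
top saucer_a 0.69 [ 0.513 -0.172  0.013] [329. 224.]
top saucer_a 0.57 [ 0.617 -0.272  0.014] [374. 177.]
top saucer_a 0.51 [ 0.565 -0.226  0.016] [353. 200.]
top saucer_a 0.33 [ 0.622 -0.275  0.061] [380. 171.]
top drainer 0.89 [ 0.541 -0.202 -0.004] [341. 212.]
top rack 0.7 [ 0.557  0.209 -0.001] [157. 203.]
0.0187
```

View pics/scene1.png

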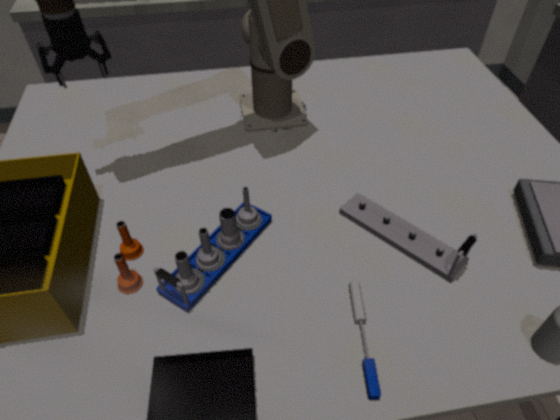

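View pics/top1.png

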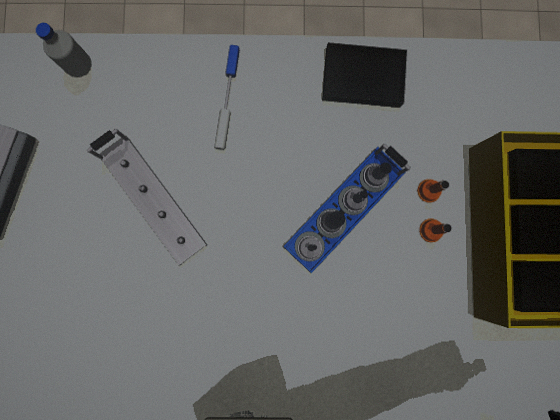

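```bash
cat > h.py <<'E'
from workcell import env
import cv2,numpy as np
def proj(r,p): return cv2.projectPoints(np.array(p,float).reshape(-1,3),r['rvec'],r['tvec'],r['K'],r['dist_coeffs'])[0].reshape(-1,2)
def ray(r,uv,z):
    n=np.append(cv2.undistortPoints(np.array([[uv]],float),r['K'],r['dist_coeffs']).ravel(),1)
    R=cv2.Rodrigues(r['rvec'])[0]; o=-R.T@np.ravel(r['tvec']); d=R.T@n
    return o+d*(z-o[2])/d[2]
E
python3 - <<'E'
from h import *
caps={c:env.capture(c) for c in ['scene','top']}
for c,r in caps.items():
    for n in 'abcd':
        print(c,n,[(round(d['score'],2),np.round(d['xyz'],3)) for d in env.spot_point(c,f'nozzle_{n}_mid')])
# rack pegs: top dark blobs, in top region guess
for c,g in [('top',[(125,163),(143,189),(162,214),(181,240)]),('scene',[(439,252),(412,237),(387,221),(362,206)])]:
    r=caps[c]; I=cv2.cvtColor(r['color'],cv2.COLOR_RGB2GRAY)
    for u,v in g:
        w=I[v-7:v+8,u-7:u+8].astype(float); m=w<np.median(w)-40
        ys,xs=np.nonzero(m); uv=(u-7+xs.mean(),v-7+ys.mean()); print(c,m.sum(),np.round(uv,1),ray(r,uv,.033).round(4)[:2])
r=caps['top']; a=r['color'][120:290,80:420,::-1]; s=caps['scene']['color'][170:310,140:480,::-1]
im=np.vstack([cv2.resize(a,None,fx=2.3,fy=1.9,interpolation=3)[:, :782],cv2.resize(s,None,fx=2.3,fy=1.9,interpolation=3)[:,:782]])
cv2.imwrite('pics/c2.png',im); print(im.shape)
E
```

```text
scene a [(0.69, array([ 0.465, -0.129,  0.066])), (0.26, array([ 0.614, -0.278,  0.015]))]
scene b [(0.97, array([ 0.564, -0.231,  0.064])), (0.84, array([ 0.499, -0.402,  0.048])), (0.57, array([ 0.591, -0.395,  0.044]))]
scene c [(0.69, array([ 0.618, -0.274,  0.012])), (0.42, array([ 0.464, -0.129,  0.014]))]
scene d [(0.56, array([ 0.513, -0.171,  0.058]))]
top a [(0.88, array([ 0.459, -0.129,  0.067]))]
top b [(0.96, array([ 0.596, -0.398,  0.049])), (0.9, array([ 0.566, -0.231,  0.068])), (0.86, array([ 0.498, -0.403,  0.047])), (0.57, array([0.552, 0.209, 0.002]))]
top c [(0.58, array([ 0.622, -0.277,  0.06 ]))]
top d [(0.84, array([ 0.518, -0.177,  0.058]))]
top 33 [125.4 163.9] [0.6385 0.2732]
top 37 [143.5 188.9] [0.584  0.2317]
top 33 [162.3 214.2] [0.5294 0.1895]
top 41 [180.8 239.9] [0.4745 0.1482]
scene 37 [438.9 252.7] [0.6468 0.2739]
scene 32 [411.3 236.5] [0.5924 0.2312]
scene 33 [385.9 220.8] [0.5369 0.19  ]
scene 31 [361.7 206.3] [0.4817 0.1478]
(589, 782, 3)
```

View pics/c2.png

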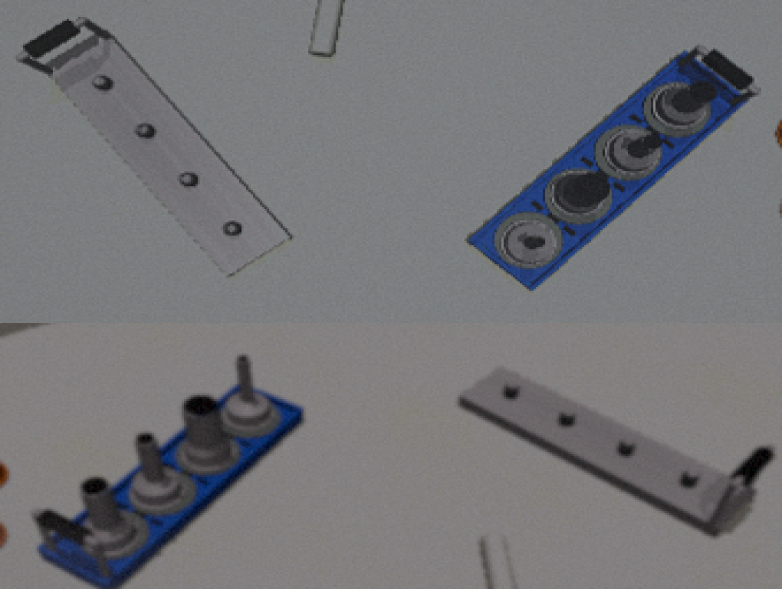

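```bash
cat >> h.py <<'E'
from scipy.spatial.transform import Rotation as Ro
DR={1:(.6195,-.2745),2:(.565,-.229),3:(.5155,-.175),4:(.462,-.129)}
RK={1:(.6427,.2735),2:(.5885,.2315),3:(.533,.1898),4:(.478,.148)}
def plan(wps,start=None):
    """wps: (x,y,z,yaw_deg,open%,[min rows]); prints calls of <=5 rows, rounded to 0.1 cm / 1 deg"""
    s=env.observe(); R=Ro.from_euler('xyz',s['tool_rot']); p=np.array(s['tool_pos']); rows=[]
    for x,y,z,yaw,op in wps:
        t=np.array([x,y,z])
        while True:
            d=R.inv().apply(t-p)*100; yw=R.as_euler('xyz')[2]; e=np.rad2deg((np.deg2rad(yaw)-yw+np.pi)%(2*np.pi)-np.pi)
            n=max(np.linalg.norm(d)/4.05,abs(e)/7,1e-9); n=int(np.ceil(n-1e-6))
            sh=np.round(d/n,1); tr=-round(e/n)
            if not sh.any() and tr==0: break
            rows.append([*sh,0,0,tr,op]); p=p+R.apply(sh/100); R=R*Ro.from_rotvec([0,0,np.deg2rad(tr)])
            if n<=1: break
    for i in range(0,len(rows),5): print([float(v) if v%1 else int(v) for q in rows[i:i+5] for v in q])
E
python3 -c "
from h import *
plan([(*DR[4],.20,-41,75)])"
```

```text
[3.3, -1.9, 0.3, 0, 0, 5, 75, 3.1, -2.2, 0.3, 0, 0, 5, 75, 2.9, -2.4, 0.3, 0, 0, 5, 75, 2.7, -2.7, 0.2, 0, 0, 5, 75, 2.4, -2.9, 0.3, 0, 0, 5, 75]
[2.2, -3.1, 0.2, 0, 0, 5, 75, 1.9, -3.3, 0.3, 0, 0, 5, 75, 1.6, -3.4, 0.2, 0, 0, 5, 75, 1.3, -3.5, 0.3, 0, 0, 5, 75, 1, -3.7, 0.2, 0, 0, 5, 75]
[0.7, -3.7, 0.3, 0, 0, 5, 75, 0.3, -3.8, 0.2, 0, 0, 5, 75]
```

{"fn": "jog_arm", "kwargs": {
  "series": [3.3, -1.9, 0.3, 0, 0, 5, 75, 3.1, -2.2, 0.3, 0, 0, 5, 75, 2.9, -2.4, 0.3, 0, 0, 5, 75, 2.7, -2.7, 0.2, 0, 0, 5, 75, 2.4, -2.9, 0.3, 0, 0, 5, 75]
}}

```text
t: 1.42
tool_pos: [0.2889, -0.3274, 0.2174]
tool_rot: [3.141, -0.001, -0.107]
contact_force: [1.6, -1.0, -0.5]
width: 0.75
grasp_force: 0.0
```

{"fn": "jog_arm", "kwargs": {
  "series": [2.2, -3.1, 0.2, 0, 0, 5, 75, 1.9, -3.3, 0.3, 0, 0, 5, 75, 1.6, -3.4, 0.2, 0, 0, 5, 75, 1.3, -3.5, 0.3, 0, 0, 5, 75, 1, -3.7, 0.2, 0, 0, 5, 75]
}}

```text
t: 1.83
tool_pos: [0.401, -0.2062, 0.2054]
tool_rot: [-3.116, 0.0, -0.492]
contact_force: [-0.2, -0.3, -0.5]
width: 0.741
grasp_force: 0.0
```

{"fn": "jog_arm", "kwargs": {
  "series": [0.7, -3.7, 0.3, 0, 0, 5, 75, 0.3, -3.8, 0.2, 0, 0, 5, 75, 0, 0, 0, 0, 0, 0, 75]
}}

```text
t: 2.08
tool_pos: [0.4001, -0.2232, 0.2031]
tool_rot: [-3.051, 0.01, -0.568]
contact_force: [0.2, 0.2, -0.4]
width: 0.75
grasp_force: 0.0
```

```bash
python3 - <<'E'
from h import *
s=env.observe();r=env.capture('wrist');print(s['tool_pos'],np.rad2deg(s['tool_rot']),s['width'])
R=Ro.from_euler('xyz',s['tool_rot']).as_matrix();W=np.eye(4);W[:3,:3]=R;W[:3,3]=s['tool_pos']
C=np.linalg.inv(W@r['mount']);r['rvec']=cv2.Rodrigues(C[:3,:3])[0];r['tvec']=C[:3,3]
im=r['color'][:,:,::-1].copy()
for z,c in((.017,(0,0,255)),(.105,(0,255,0))):
  for k in DR:
    u=proj(r,(*DR[k],z))[0]; print(k,z,u.round()); cv2.circle(im,tuple(int(a) for a in u),4,c,1)
cv2.imwrite('pics/w3.png',im)
for n in 'abcd':
  print(n,[(round(d['score'],2),np.round(d['xyz'],3)) for d in env.spot_point('wrist',f'nozzle_{n}_mid')])
E
```

```text
[ 0.4000877  -0.22315806  0.20311286] [-174.80349661    0.54490555  -32.53564652] 0.7495552498072242
1 0.017 [209. -65.]
2 0.017 [205.  30.]
3 0.017 [191. 110.]
4 0.017 [187. 179.]
1 0.105 [ 165. -141.]
2 0.105 [164.  -1.]
3 0.105 [150. 111.]
4 0.105 [148. 203.]
a [(0.62, array([ 0.464, -0.13 ,  0.068]))]
b [(0.6, array([ 0.565, -0.232,  0.066]))]
c []
d [(0.74, array([ 0.518, -0.176,  0.061]))]
```

View pics/w3.png

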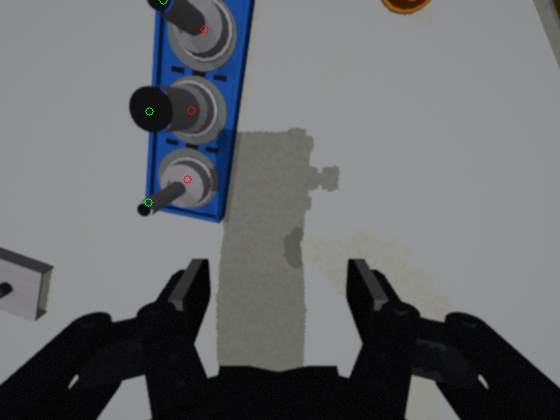

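```bash
python3 -c "
from h import *
s=env.observe();print(np.round(s['joints'],3),np.round(s['qvel'],3),np.round(s['effort'],1),s['t'])"
```

```text
[-0.567  0.178 -0.151  1.25   0.09   3.141] [ 0.002  0.     0.001 -0.001  0.002 -0.001] [ -0.1 -33.3  24.6   0.1   0.3   0. ] 2.3333
```

{"fn": "jog_arm", "kwargs": {
  "series": [0, 0, 0, 0, 0, 0, 75, 0, 0, 0, 0, 0, 0, 75]
}}

```text
t: 2.5
tool_pos: [0.4, -0.2223, 0.2035]
tool_rot: [-3.051, 0.009, -0.566]
contact_force: [0.8, 0.2, -1.3]
width: 0.751
grasp_force: 0.0
```

```bash
python3 -c "
from h import *
s=env.observe();print(np.round(s['joints'],3),np.round(s['qvel'],3),np.round(s['effort'],1),s['t'],s['tool_pos'],s['tool_rot'])"
```

```text
[-0.567  0.178 -0.151  1.25   0.091  3.141] [-0.002  0.002  0.001  0.001  0.001  0.001] [ -0.  -33.4  24.6   0.1   0.3  -0. ] 2.5 [ 0.40000945 -0.222285    0.20354233] [-3.05098449  0.00883526 -0.56627956]
```

```bash
python3 - <<'E'
s=open('h.py').read()
a=s.index('            d=R.inv()');b=s.index('    for i in range(0')
s=s[:a]+'''            d=R.inv().apply(t-p)*100; v=np.rad2deg((R.inv()*Ro.from_euler('xyz',[180,0,yaw],degrees=True)).as_rotvec())
            n=max(np.linalg.norm(d)/4.05,np.linalg.norm(v)/7,1e-9); n=int(np.ceil(n-1e-6))
            sh=np.round(d/n,1)+0.; tr=np.round(v/n)+0.
            if not sh.any() and not tr.any(): break
            rows.append([*sh,*tr,op]); p=p+R.apply(sh/100); R=R*Ro.from_rotvec(np.deg2rad(tr))
            if n<=1: break
'''+s[b:]
open('h.py','w').write(s)
E
python3 -c "
from h import *
p=env.observe()['tool_pos']
plan([(.40,-.20,.205,-30,75),(*DR[4],.20,137,75)])"
```

```text
[-1.2, -1.9, 0, -5, 0, -2, 75, 0.1, -0.4, 0, 0, 0, -7, 75, 0.1, -0.4, 0, 0, 0, -7, 75, 0.2, -0.4, 0, 0, 0, -7, 75, 0.2, -0.3, 0, 0, 0, -7, 75]
[0.2, -0.3, 0, 0, 0, -7, 75, 0.3, -0.3, 0, 0, 0, -7, 75, 0.3, -0.2, 0, 0, 0, -7, 75, 0.3, -0.2, 0, 0, 0, -7, 75, 0.4, -0.2, 0, 0, 0, -7, 75]
[0.4, -0.1, 0, 0, 0, -7, 75, 0.4, -0.1, 0, 0, 0, -7, 75, 0.4, 0, 0, 0, 0, -7, 75, 0.4, 0, 0, 0, 0, -7, 75, 0.4, 0.1, 0.1, 0, 0, -7, 75]
[0.4, 0.1, 0, 0, 0, -7, 75, 0.3, 0.2, 0.1, 0, 0, -7, 75, 0.3, 0.2, 0, 0, 0, -7, 75, 0.3, 0.2, 0.1, 0, 0, -7, 75, 0.3, 0.3, 0, 0, 0, -7, 75]
[0.2, 0.3, 0.1, 0, 0, -7, 75, 0.2, 0.3, 0, 0, 0, -7, 75, 0.1, 0.4, 0.1, 0, 0, -7, 75, 0.1, 0.4, 0, 0, 0, -7, 75, 0, 0.3, 0.1, 0, 0, -6, 75]
```

{"fn": "jog_arm", "kwargs": {
  "series": [-1.2, -1.9, 0, -5, 0, -2, 75, 0.1, -0.4, 0, 0, 0, -7, 75, 0.1, -0.4, 0, 0, 0, -7, 75, 0.2, -0.4, 0, 0, 0, -7, 75, 0.2, -0.3, 0, 0, 0, -7, 75]
}}

```text
t: 2.92
tool_pos: [0.4029, -0.2016, 0.2057]
tool_rot: [-3.123, -0.002, -0.016]
contact_force: [-0.1, -0.7, 0.5]
width: 0.752
grasp_force: 0.0
```

{"fn": "jog_arm", "kwargs": {
  "series": [0.2, -0.3, 0, 0, 0, -7, 75, 0.3, -0.3, 0, 0, 0, -7, 75, 0.3, -0.2, 0, 0, 0, -7, 75, 0.3, -0.2, 0, 0, 0, -7, 75, 0.4, -0.2, 0, 0, 0, -7, 75]
}}

```text
t: 3.33
tool_pos: [0.4148, -0.1865, 0.2059]
tool_rot: [-3.127, -0.012, 0.595]
contact_force: [0.5, -0.4, -0.5]
width: 0.751
grasp_force: 0.0
```

{"fn": "jog_arm", "kwargs": {
  "series": [0.4, -0.1, 0, 0, 0, -7, 75, 0.4, -0.1, 0, 0, 0, -7, 75, 0.4, 0, 0, 0, 0, -7, 75, 0.4, 0, 0, 0, 0, -7, 75, 0.4, 0.1, 0.1, 0, 0, -7, 75]
}}

```text
t: 3.75
tool_pos: [0.4279, -0.1707, 0.2053]
tool_rot: [-3.137, -0.018, 1.206]
contact_force: [0.0, -0.8, -0.7]
width: 0.745
grasp_force: 0.0
```

{"fn": "jog_arm", "kwargs": {
  "series": [0.4, 0.1, 0, 0, 0, -7, 75, 0.3, 0.2, 0.1, 0, 0, -7, 75, 0.3, 0.2, 0, 0, 0, -7, 75, 0.3, 0.2, 0.1, 0, 0, -7, 75, 0.3, 0.3, 0, 0, 0, -7, 75]
}}

```text
t: 4.17
tool_pos: [0.4397, -0.1559, 0.2033]
tool_rot: [3.136, -0.018, 1.817]
contact_force: [0.4, -0.7, 0.1]
width: 0.752
grasp_force: 0.0
```

{"fn": "jog_arm", "kwargs": {
  "series": [0.2, 0.3, 0.1, 0, 0, -7, 75, 0.2, 0.3, 0, 0, 0, -7, 75, 0.1, 0.4, 0.1, 0, 0, -7, 75, 0.1, 0.4, 0, 0, 0, -7, 75, 0, 0.3, 0.1, 0, 0, -6, 75]
}}

```text
t: 4.58
tool_pos: [0.4526, -0.1423, 0.2009]
tool_rot: [3.126, -0.011, 2.41]
contact_force: [-0.5, 0.5, 0.8]
width: 0.752
grasp_force: 0.0
```

{"fn": "jog_arm", "kwargs": {
  "series": [0, 0, 0, 0, 0, 0, 75]
}}

```text
t: 4.67
tool_pos: [0.4526, -0.1422, 0.2006]
tool_rot: [3.127, -0.011, 2.406]
contact_force: [0.3, -0.3, -0.7]
width: 0.753
grasp_force: 0.0
```

```bash
python3 -c "
from h import *
print(env.observe()['tool_pos'],env.observe()['joints'])
plan([(.463,-.1295,.063,137,75)])"
```

```text
[ 0.45260581 -0.14221643  0.20059081] [-0.31615401  0.20970915 -0.11625404  1.2489171   0.01829865  0.41918249]
[0, 0.4, 3.4, 0, 0, 0, 75, 0, 0.3, 3.5, 0, 0, 0, 75, 0, 0.4, 3.4, 0, 0, 0, 75, -0.1, 0.3, 3.5, 1, -1, 1, 75]
```

```bash
python3 -c "
from h import *
plan([(.463,-.1295,.165,137,75),(.463,-.1295,.063,137,75)])"
```

```text
[0, 1.6, 3.6, 1, -1, 1, 75, 0, 0, 3.4, 0, 0, 0, 75, 0.1, 0, 3.4, 0, 0, 0, 75, 0, 0, 3.4, 0, 0, 0, 75]
```

{"fn": "jog_arm", "kwargs": {
  "series": [0, 1.6, 3.6, 1, -1, 1, 75, 0, 0, 3.4, 0, 0, 0, 75, 0.1, 0, 3.4, 0, 0, 0, 75, 0, 0, 3.4, 0, 0, 0, 75, 0, 0, 0, 0, 0, 0, 75]
}}

```text
t: 5.08
tool_pos: [0.4573, -0.1285, 0.0571]
tool_rot: [-3.133, -0.005, 2.384]
contact_force: [-2.1, 0.2, 0.3]
width: 0.75
grasp_force: 0.0
```

{"fn": "jog_arm", "kwargs": {
  "series": [0, 0, 0, 0, 0, 0, 0, 0, 0, 0, 0, 0, 0, 0, 0, 0, 0, 0, 0, 0, 0, 0, 0, 0, 0, 0, 0, 0, 0, 0, 0, 0, 0, 0, 0]
}}

```text
t: 5.5
tool_pos: [0.4643, -0.1307, 0.0648]
tool_rot: [-3.141, 0.01, 2.386]
contact_force: [0.6, -0.0, 5.1]
width: 0.148
grasp_force: 58.3
```

{"fn": "jog_arm", "kwargs": {
  "series": [0, 0, 0, 0, 0, 0, 0, 0, 0, 0, 0, 0, 0, 0, 0, 0, 0, 0, 0, 0, 0, 0, 0, 0, 0, 0, 0, 0, 0, 0, 0, 0, 0, 0, 0]
}}

```text
t: 5.92
tool_pos: [0.4643, -0.1307, 0.0648]
tool_rot: [-3.141, 0.01, 2.386]
contact_force: [-0.2, 0.6, 7.4]
width: 0.146
grasp_force: 58.5
```

```bash
python3 -c "
from h import *
s=env.observe();print(s['tool_pos'],s['width'],s['grasp_force'])
p=s['tool_pos']
plan([(p[0],p[1],.19,137,0),(*RK[4],.19,217,0)])"
```

```text
[ 0.4643058  -0.13066907  0.06476906] 0.1463262626876122 58.524211049079895
[0, 0, -3.1, 0, 0, 0, 0, 0, 0, -3.1, 0, 0, 0, 0, -0.1, 0, -3.2, 0, 0, 0, 0, 0, 0, -3.1, 0, 1, 0, 0, 1.5, 1.8, 0, 0, 0, -7, 0]
[1.3, 1.9, 0, 0, 0, -7, 0, 1, 2.1, 0, 0, 0, -7, 0, 0.8, 2.2, 0, 0, 0, -7, 0, 0.5, 2.3, 0, 0, 0, -7, 0, 0.2, 2.3, 0, 0, 0, -6, 0]
[0, 2.3, 0, 0, 0, -7, 0, -0.3, 2.3, 0, 0, 0, -6, 0, -0.5, 2.3, 0, 0, 0, -7, 0, -0.8, 2.2, 0, 0, 0, -6, 0, -1.1, 2, 0, 0, 0, -7, 0]
[-1.3, 1.9, 0.1, 0, 0, -6, 0]
```

{"fn": "jog_arm", "kwargs": {
  "series": [0, 0, -3.1, 0, 0, 0, 0, 0, 0, -3.1, 0, 0, 0, 0, -0.1, 0, -3.2, 0, 0, 0, 0, 0, 0, -3.1, 0, 1, 0, 0, 1.5, 1.8, 0, 0, 0, -7, 0]
}}

```text
t: 6.33
tool_pos: [0.4686, -0.11, 0.1948]
tool_rot: [3.139, 0.0, 2.506]
contact_force: [0.9, -0.8, -0.6]
width: 0.144
grasp_force: 58.5
```

{"fn": "jog_arm", "kwargs": {
  "series": [1.3, 1.9, 0, 0, 0, -7, 0, 1, 2.1, 0, 0, 0, -7, 0, 0.8, 2.2, 0, 0, 0, -7, 0, 0.5, 2.3, 0, 0, 0, -7, 0, 0.2, 2.3, 0, 0, 0, -6, 0]
}}

```text
t: 6.75
tool_pos: [0.47, 0.0106, 0.1889]
tool_rot: [3.136, -0.01, 3.107]
contact_force: [1.2, -0.6, -0.9]
width: 0.146
grasp_force: 58.6
```

{"fn": "jog_arm", "kwargs": {
  "series": [0, 2.3, 0, 0, 0, -7, 0, -0.3, 2.3, 0, 0, 0, -6, 0, -0.5, 2.3, 0, 0, 0, -7, 0, -0.8, 2.2, 0, 0, 0, -6, 0, -1.1, 2, 0, 0, 0, -7, 0]
}}

```text
t: 7.17
tool_pos: [0.4755, 0.1265, 0.1895]
tool_rot: [3.131, -0.006, -2.6]
contact_force: [0.1, -1.1, -1.0]
width: 0.148
grasp_force: 58.5
```

{"fn": "jog_arm", "kwargs": {
  "series": [-1.3, 1.9, 0.1, 0, 0, -6, 0, 0, 0, 0, 0, 0, 0, 0, 0, 0, 0, 0, 0, 0, 0]
}}

```text
t: 7.42
tool_pos: [0.4771, 0.1492, 0.1883]
tool_rot: [3.131, -0.005, -2.499]
contact_force: [0.2, 0.6, -1.3]
width: 0.15
grasp_force: 58.5
```

```bash
python3 - <<'E'
from h import *
s=env.observe();r=env.capture('wrist');print(s['tool_pos'],np.rad2deg(s['tool_rot']),s['width'],s['grasp_force'])
R=Ro.from_euler('xyz',s['tool_rot']).as_matrix();W=np.eye(4);W[:3,:3]=R;W[:3,3]=s['tool_pos']
C=np.linalg.inv(W@r['mount']);r['rvec']=cv2.Rodrigues(C[:3,:3])[0];r['tvec']=C[:3,3]
im=r['color'][:,:,::-1].copy()
for k in RK:
    u=proj(r,(*RK[k],.038))[0]; print(k,u.round()); cv2.circle(im,tuple(int(a) for a in u),6,(0,255,0),1)
cv2.imwrite('pics/w4.png',im)
print([(round(d['score'],2),np.round(d['xyz'],3)) for d in env.spot_point('wrist','rack')])
plan([(*RK[4],.16,217,0),(*RK[4],.085,217,0)])
E
```

```text
[0.47708737 0.14915056 0.18833165] [ 179.39050257   -0.28984771 -143.21078377] 0.15014787989307976 58.54840278625488
1 [276. 376.]
2 [275. 323.]
3 [274. 263.]
4 [274. 196.]
[]
[-0.1, -0.1, 2.8, 1, 0, 0, 0, 0, 0, 3.8, 0, 0, 0, 0, 0, 0.1, 3.7, 0, 0, 0, 0]
```

View pics/w4.png

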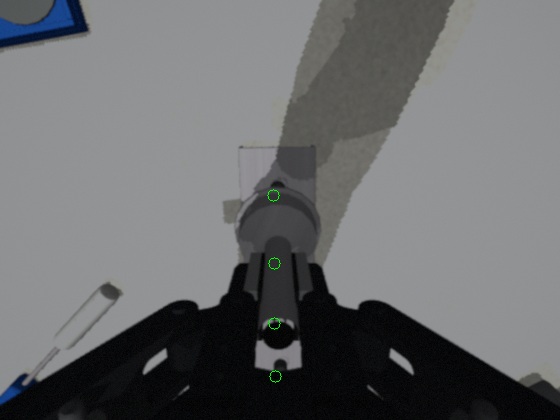

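```bash
python3 - <<'E'
import cv2
im=cv2.imread('pics/w4.png');a=cv2.resize(im[140:220,220:340],None,fx=5,fy=5,interpolation=2);b=cv2.resize(im[340:380,220:340],None,fx=5,fy=5,interpolation=2)
import numpy as np;cv2.imwrite('pics/w5.png',np.clip(np.vstack([a,b])*1.5,0,255))
E
```

```text
[ WARN:0@0.030] global loadsave.cpp:1063 imwrite_ Unsupported depth image for selected encoder is fallbacked to CV_8U.
```

View pics/w5.png

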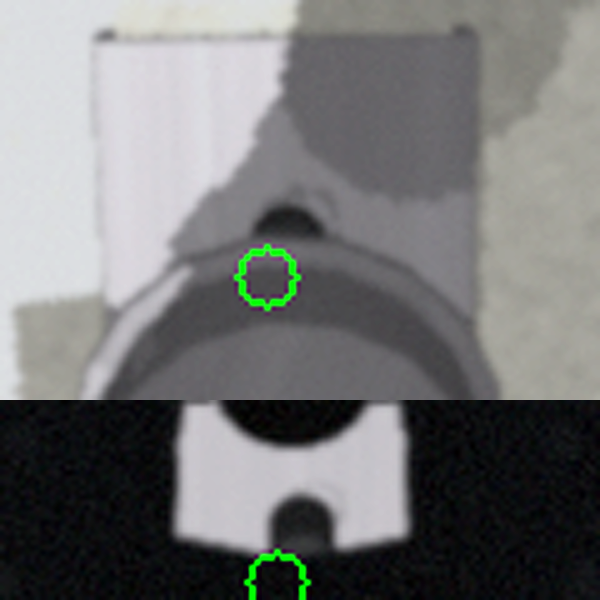

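```bash
python3 - <<'E'
from h import *
s=env.observe();r=env.capture('wrist');print(s['tool_pos'])
R=Ro.from_euler('xyz',s['tool_rot']).as_matrix();W=np.eye(4);W[:3,:3]=R;W[:3,3]=s['tool_pos']
C=np.linalg.inv(W@r['mount']);r['rvec']=cv2.Rodrigues(C[:3,:3])[0];r['tvec']=C[:3,3]
e=(ray(r,(240,147),.02)+ray(r,(315,147),.02))/2
u=np.array([np.cos(np.deg2rad(37)),np.sin(np.deg2rad(37)),0])
print('peg4',ray(r,(277.5,188),.038),'peg1',ray(r,(280,364.5),.038),'from end',e+u*.0475)
for c in('scene','top'):
    r=env.capture(c); m=env.trace(c,'rack')[0]['region']
    I=r['color'].astype(int)
    for k in (1,4): print(c,k,proj(r,(*RK[k],.038)).round(1),proj(r,(*RK[k],.02)).round(1))
    if c=='top':
        q=cv2.minAreaRect(np.argwhere(m)[:,::-1].astype(np.float32)); print([ray(r,p,.02).round(4)[:2] for p in cv2.boxPoints(q)])
E
```

```text
[0.47706879 0.14783515 0.18836138]
peg4 [0.46983107 0.14515144 0.038     ] peg1 [0.62763745 0.26603856 0.038     ] from end [0.47901567 0.1526312  0.02      ]
scene 1 [[438.5 249.9]] [[436.4 254.9]]
scene 4 [[361.6 203.7]] [[360.6 208.9]]
top 1 [[124.6 161.5]] [[127.1 163.1]]
top 4 [[180.5 238.2]] [[182.1 238.5]]
[array([0.6767, 0.3675]), array([0.7332, 0.301 ]), array([0.4741, 0.087 ]), array([0.4202, 0.1529])]
```

{"fn": "jog_arm", "kwargs": {
  "series": [0.2, 0.1, 2.8, 1, 0, 0, 0, 0, 0, 3.8, 0, 0, 0, 0, 0, 0.1, 3.7, 0, 0, 0, 0, 0, 0, 0, 0, 0, 0, 0]
}}

```text
t: 8.1
tool_pos: [0.4686, 0.1461, 0.0791]
tool_rot: [-3.139, -0.017, -2.502]
contact_force: [-1.5, 0.0, -2.1]
width: 0.144
grasp_force: 58.6
```

{"fn": "jog_arm", "kwargs": {
  "series": [0, 0, 0.8, 0, 0, 0, 0, 0, 0, 0.5, 0, 0, 0, 0, 0, 0, 0, 0, 0, 0, 0]
}}

```text
t: 8.35
tool_pos: [0.4755, 0.1483, 0.0734]
tool_rot: [-3.134, -0.003, -2.501]
contact_force: [-0.2, -0.2, -0.2]
width: 0.148
grasp_force: 58.5
```

{"fn": "jog_arm", "kwargs": {
  "series": [0, 0, 0.3, 0, 0, 0, 0, 0, 0, 0.2, 0, 0, 0, 0, 0, 0, 0, 0, 0, 0, 0, 0, 0, 0, 0, 0, 0, 0]
}}

```text
t: 8.68
tool_pos: [0.475, 0.1483, 0.0681]
tool_rot: [-3.134, -0.003, -2.501]
contact_force: [0.6, -0.9, -0.1]
width: 0.149
grasp_force: 58.5
```

{"fn": "jog_arm", "kwargs": {
  "series": [0, 0, 0.1, 0, 0, 0, 0, 0, 0, 0, 0, 0, 0, 0, 0, 0, 0.1, 0, 0, 0, 0, 0, 0, 0, 0, 0, 0, 0]
}}

```text
t: 9.02
tool_pos: [0.4752, 0.1482, 0.0679]
tool_rot: [-3.134, -0.002, -2.501]
contact_force: [-4.5, -1.5, 13.0]
width: 0.149
grasp_force: 60.4
```

{"fn": "jog_arm", "kwargs": {
  "series": [0, 0, 0, 0, 0, 0, 30, 0, 0, 0, 0, 0, 0, 50, 0, 0, 0, 0, 0, 0, 75, 0, 0, 0, 0, 0, 0, 75, 0, 0, 0, 0, 0, 0, 75]
}}

```text
t: 9.43
tool_pos: [0.4742, 0.1481, 0.0652]
tool_rot: [-3.135, -0.005, -2.501]
contact_force: [-0.3, 0.1, 0.8]
width: 0.748
grasp_force: 0.0
```

```bash
python3 -c "
from h import *
s=env.observe();print(s['tool_pos'],s['width'])
p=s['tool_pos']
plan([(p[0],p[1],.19,217,75),(.517,-.175,.19,137,75)])"
```

```text
[0.47422339 0.14809193 0.06515067] 0.7481681567271021
[0, 0, -3.1, 0, 0, 0, 75, 0, 0, -3.1, 0, 0, 0, 75, 0, 0, -3.1, 0, 0, 0, 75, 0.1, -0.1, -3.2, 0, 0, 0, 75, 1.3, -2.4, 0, 0, 0, 7, 75]
[1, -2.5, 0, 0, 0, 7, 75, 0.7, -2.6, 0, 0, 0, 7, 75, 0.4, -2.7, 0, 0, 0, 7, 75, 0.1, -2.7, 0, 0, 0, 6, 75, -0.2, -2.7, 0, 0, 0, 7, 75]
[-0.6, -2.7, 0, 0, 0, 6, 75, -0.8, -2.6, 0.1, 0, 0, 7, 75, -1.1, -2.4, 0, 0, 0, 6, 75, -1.4, -2.3, 0.1, 0, 0, 7, 75, -1.7, -2.2, 0, 0, 0, 6, 75]
[-1.9, -1.9, 0.1, 0, 0, 7, 75]
```

{"fn": "jog_arm", "kwargs": {
  "series": [0, 0, -3.1, 0, 0, 0, 75, 0, 0, -3.1, 0, 0, 0, 75, 0, 0, -3.1, 0, 0, 0, 75, 0.1, -0.1, -3.2, 0, 0, 0, 75, 1.3, -2.4, 0, 0, 0, 7, 75]
}}

```text
t: 9.85
tool_pos: [0.4817, 0.1244, 0.1971]
tool_rot: [-3.133, 0.009, -2.62]
contact_force: [1.3, -0.2, 1.1]
width: 0.749
grasp_force: 0.0
```

{"fn": "jog_arm", "kwargs": {
  "series": [1, -2.5, 0, 0, 0, 7, 75, 0.7, -2.6, 0, 0, 0, 7, 75, 0.4, -2.7, 0, 0, 0, 7, 75, 0.1, -2.7, 0, 0, 0, 6, 75, -0.2, -2.7, 0, 0, 0, 7, 75]
}}

```text
t: 10.27
tool_pos: [0.4951, -0.0146, 0.1916]
tool_rot: [-3.134, 0.001, 3.062]
contact_force: [0.1, -0.2, -0.3]
width: 0.747
grasp_force: 0.0
```

{"fn": "jog_arm", "kwargs": {
  "series": [-0.6, -2.7, 0, 0, 0, 6, 75, -0.8, -2.6, 0.1, 0, 0, 7, 75, -1.1, -2.4, 0, 0, 0, 6, 75, -1.4, -2.3, 0.1, 0, 0, 7, 75, -1.7, -2.2, 0, 0, 0, 6, 75]
}}

```text
t: 10.68
tool_pos: [0.5129, -0.1494, 0.1904]
tool_rot: [-3.135, 0.004, 2.503]
contact_force: [0.4, 0.4, 0.5]
width: 0.753
grasp_force: 0.0
```

{"fn": "jog_arm", "kwargs": {
  "series": [-1.9, -1.9, 0.1, 0, 0, 7, 75, 0, 0, 0, 0, 0, 0, 75, 0, 0, 0, 0, 0, 0, 75]
}}

```text
t: 10.93
tool_pos: [0.5169, -0.176, 0.1894]
tool_rot: [-3.136, 0.005, 2.384]
contact_force: [-0.0, -1.0, 0.0]
width: 0.752
grasp_force: 0.0
```

```bash
python3 - <<'E'
from h import *
s=env.observe();print(s['tool_pos'],np.rad2deg(s['tool_rot']))
for c in('scene','top'):
    r=env.capture(c)
    for n in 'abcd': print(c,n,[(round(d['score'],2),np.round(d['xyz'],3)) for d in env.spot_point(c,f'nozzle_{n}_mid')])
plan([(.517,-.175,.16,137,75),(.517,-.175,.065,137,75)])
E
```

```text
[ 0.51694989 -0.17600403  0.18939351] [-179.66213458    0.27307665  136.61977006]
scene a [(0.65, array([0.477, 0.143, 0.069]))]
scene b [(0.88, array([ 0.566, -0.231,  0.065])), (0.65, array([ 0.592, -0.401,  0.047])), (0.57, array([ 0.501, -0.402,  0.048])), (0.56, array([ 0.464, -0.129,  0.012]))]
scene c [(0.96, array([ 0.619, -0.275,  0.061])), (0.31, array([ 0.57 , -0.226,  0.013]))]
scene d [(0.93, array([ 0.514, -0.177,  0.06 ]))]
top a [(0.97, array([0.47 , 0.145, 0.07 ]))]
top b []
top c []
top d [(0.67, array([ 0.516, -0.174,  0.061]))]
[0, -0.1, 3, 0, 0, 0, 75, 0, 0, 3.2, 0, 0, 0, 75, 0, 0, 3.2, 0, 0, 0, 75, 0, 0.1, 3.1, 0, 0, 0, 75]
```

{"fn": "jog_arm", "kwargs": {
  "series": [0, 0, 3, 0, 0, 0, 75, 0, 0, 3.2, 0, 0, 0, 75, 0, 0, 3.2, 0, 0, 0, 75, 0, 0, 3.1, 0, 0, 0, 75, 0, 0, 0, 0, 0, 0, 75]
}}

```text
t: 11.85
tool_pos: [0.5123, -0.174, 0.0591]
tool_rot: [-3.131, -0.005, 2.387]
contact_force: [-2.1, 1.2, -0.9]
width: 0.751
grasp_force: 0.0
```

{"fn": "jog_arm", "kwargs": {
  "series": [0, 0, 0, 0, 0, 0, 20, 0, 0, 0, 0, 0, 0, 20, 0, 0, 0, 0, 0, 0, 20, 0, 0, 0, 0, 0, 0, 20, 0, 0, 0, 0, 0, 0, 20]
}}

```text
t: 12.27
tool_pos: [0.519, -0.1764, 0.0673]
tool_rot: [-3.138, 0.01, 2.386]
contact_force: [1.1, -0.6, 3.8]
width: 0.413
grasp_force: 59.8
```

```bash
python3 -c "
from h import *
s=env.observe();print(s['tool_pos'],s['width'],s['grasp_force'])
p=s['tool_pos']
plan([(p[0],p[1],.19,137,20),(.530,.188,.19,217,20)])"
```

```text
[ 0.51902876 -0.17635547  0.0672739 ] 0.41259484690099646 59.7655713558197
[0, 0, -3.1, 0, 0, 0, 20, 0, 0, -3.1, 0, 0, 0, 20, -0.1, 0, -3, 0, 0, 0, 20, 0, 0, -3.1, 0, 1, 0, 20, 2, 2.3, 0, 0, 0, -7, 20]
[1.7, 2.5, 0, 0, 0, -7, 20, 1.4, 2.7, 0, 0, 0, -7, 20, 1.1, 2.8, 0, 0, 0, -7, 20, 0.7, 3, 0, 0, 0, -7, 20, 0.4, 3, 0, 0, 0, -6, 20]
[0, 3, 0, 0, 0, -7, 20, -0.3, 3, 0, 0, 0, -6, 20, -0.7, 3, 0, 0, 0, -7, 20, -1, 2.9, 0, 0, 0, -6, 20, -1.3, 2.7, 0.1, 0, 0, -7, 20]
[-1.6, 2.6, 0, 0, 0, -6, 20]
```

{"fn": "jog_arm", "kwargs": {
  "series": [0, 0, -3.1, 0, 0, 0, 20, 0, 0, -3.1, 0, 0, 0, 20, 0, 0, -3.1, 0, 0, 0, 20, 0, 0, -3.1, 0, 0, 0, 20, 2, 2.3, 0, 0, 0, -7, 20]
}}

```text
t: 12.68
tool_pos: [0.5226, -0.1491, 0.1968]
tool_rot: [-3.138, 0.02, 2.504]
contact_force: [2.7, -0.0, -1.1]
width: 0.407
grasp_force: 60.2
```

{"fn": "jog_arm", "kwargs": {
  "series": [1.7, 2.5, 0, 0, 0, -7, 20, 1.4, 2.7, 0, 0, 0, -7, 20, 1.1, 2.8, 0, 0, 0, -7, 20, 0.7, 3, 0, 0, 0, -7, 20, 0.4, 3, 0, 0, 0, -6, 20]
}}

```text
t: 13.1
tool_pos: [0.5224, 0.0087, 0.1884]
tool_rot: [-3.134, 0.002, 3.107]
contact_force: [0.0, -0.3, -1.6]
width: 0.405
grasp_force: 60.2
```

{"fn": "jog_arm", "kwargs": {
  "series": [0, 3, 0, 0, 0, -7, 20, -0.3, 3, 0, 0, 0, -6, 20, -0.7, 3, 0, 0, 0, -7, 20, -1, 2.9, 0, 0, 0, -6, 20, -1.3, 2.7, 0.1, 0, 0, -7, 20]
}}

```text
t: 13.52
tool_pos: [0.5271, 0.1605, 0.1863]
tool_rot: [-3.134, -0.003, -2.6]
contact_force: [0.8, -0.1, -2.0]
width: 0.408
grasp_force: 60.2
```

{"fn": "jog_arm", "kwargs": {
  "series": [-1.6, 2.6, 0, 0, 0, -6, 20, 0, 0, 0, 0, 0, 0, 20, 0, 0, 0, 0, 0, 0, 20]
}}

```text
t: 13.77
tool_pos: [0.5274, 0.191, 0.1854]
tool_rot: [-3.134, -0.004, -2.498]
contact_force: [-0.3, -0.4, -0.8]
width: 0.405
grasp_force: 60.3
```

```bash
python3 -c "
from h import *
s=env.observe();print(s['tool_pos'],s['tool_rot'],s['width'],s['grasp_force'])
plan([(.530,.188,.16,217,20),(.530,.188,.081,217,20)])"
```

```text
[0.52741934 0.1910016  0.18537617] [-3.13447574 -0.0042798  -2.49811117] 0.4048539205865567 60.27831315994263
[0, -0.4, 2.5, 0, 0, 0, 20, 0, 0, 4, 0, 0, 0, 20, -0.1, 0.1, 3.9, 0, 0, 0, 20]
```

{"fn": "jog_arm", "kwargs": {
  "series": [0, -0.4, 2.5, 0, 0, 0, 20, 0, 0, 4, 0, 0, 0, 20, 0, 0, 3.4, 0, 0, 0, 20, 0, 0, 0.5, 0, 0, 0, 20, 0, 0, 0, 0, 0, 0, 20]
}}

```text
t: 14.18
tool_pos: [0.5278, 0.1834, 0.0791]
tool_rot: [-3.137, -0.011, -2.503]
contact_force: [0.5, -1.0, -0.5]
width: 0.404
grasp_force: 60.3
```

{"fn": "jog_arm", "kwargs": {
  "series": [0, 0, 0.3, 0, 0, 0, 20, 0, 0, 0.3, 0, 0, 0, 20, 0, 0, 0, 0, 0, 0, 20, 0, 0, 0, 0, 0, 0, 20]
}}

```text
t: 14.52
tool_pos: [0.5313, 0.1856, 0.0769]
tool_rot: [-3.134, -0.002, -2.501]
contact_force: [0.3, 0.2, -1.0]
width: 0.407
grasp_force: 60.3
```

{"fn": "jog_arm", "kwargs": {
  "series": [0, 0, 0.3, 0, 0, 0, 20, 0, 0, 0.2, 0, 0, 0, 20, 0, 0, 0.1, 0, 0, 0, 20, 0, 0, 0, 0, 0, 0, 20, 0, 0, 0, 0, 0, 0, 20]
}}

```text
t: 14.93
tool_pos: [0.5307, 0.1855, 0.0705]
tool_rot: [-3.134, -0.003, -2.501]
contact_force: [-1.2, -0.8, 5.6]
width: 0.409
grasp_force: 61.3
```

{"fn": "jog_arm", "kwargs": {
  "series": [0, 0, 0.1, 0, 0, 0, 20, 0, 0, 0, 0, 0, 0, 20, 0, 0, 0, 0, 0, 0, 20]
}}

```text
t: 15.18
tool_pos: [0.5307, 0.1855, 0.0704]
tool_rot: [-3.134, -0.002, -2.501]
contact_force: [-3.1, -2.1, 9.8]
width: 0.41
grasp_force: 61.9
```

Seated as predicted (0.0703). Release, rise, and go to nozzle b (place 2).

{"fn": "jog_arm", "kwargs": {
  "series": [0, 0, 0, 0, 0, 0, 50, 0, 0, 0, 0, 0, 0, 65, 0, 0, 0, 0, 0, 0, 75, 0, 0, 0, 0, 0, 0, 75, 0, 0, 0, 0, 0, 0, 75]
}}

```text
t: 15.6
tool_pos: [0.53, 0.1852, 0.0678]
tool_rot: [-3.135, -0.005, -2.501]
contact_force: [0.2, -1.3, -0.1]
width: 0.751
grasp_force: 0.0
```

```bash
python3 -c "
from h import *
s=env.observe();print(s['tool_pos'],s['width'])
p=s['tool_pos']
plan([(p[0],p[1],.19,217,75),(.566,-.230,.19,137,75)])"
```

```text
[0.52999413 0.18520408 0.06781396] 0.7506730243622948
[0, 0, -3.1, 0, 0, 0, 75, 0, 0, -3, 0, 0, 0, 75, 0, 0, -3.1, 0, 0, 0, 75, 0.1, -0.1, -3, 0, 0, 0, 75, 1.8, -3, 0, 0, 0, 7, 75]
[1.5, -3.1, 0, 0, 0, 7, 75, 1.1, -3.3, 0, 0, 0, 7, 75, 0.6, -3.4, 0, 0, 0, 7, 75, 0.2, -3.5, 0, 0, 0, 6, 75, -0.1, -3.5, 0, 0, 0, 7, 75]
[-0.6, -3.4, 0.1, 0, 0, 6, 75, -0.9, -3.3, 0, 0, 0, 7, 75, -1.3, -3.2, 0.1, 0, 0, 6, 75, -1.6, -3.1, 0, 0, 0, 7, 75, -2, -2.8, 0.1, 0, 0, 6, 75]
[-2.3, -2.6, 0, 0, 0, 7, 75]
```

{"fn": "jog_arm", "kwargs": {
  "series": [0, 0, -3.1, 0, 0, 0, 75, 0, 0, -3, 0, 0, 0, 75, 0, 0, -3.1, 0, 0, 0, 75, 0.1, -0.1, -3, 0, 0, 0, 75, 1.8, -3, 0, 0, 0, 7, 75]
}}

```text
t: 16.02
tool_pos: [0.5368, 0.1553, 0.1971]
tool_rot: [-3.134, 0.009, -2.618]
contact_force: [1.5, -0.2, 0.5]
width: 0.748
grasp_force: 0.0
```

{"fn": "jog_arm", "kwargs": {
  "series": [1.5, -3.1, 0, 0, 0, 7, 75, 1.1, -3.3, 0, 0, 0, 7, 75, 0.6, -3.4, 0, 0, 0, 7, 75, 0.2, -3.5, 0, 0, 0, 6, 75, -0.1, -3.5, 0, 0, 0, 7, 75]
}}

```text
t: 16.43
tool_pos: [0.5477, -0.0247, 0.1917]
tool_rot: [-3.134, 0.001, 3.062]
contact_force: [1.0, -0.0, -0.0]
width: 0.749
grasp_force: 0.0
```

{"fn": "jog_arm", "kwargs": {
  "series": [-0.6, -3.4, 0.1, 0, 0, 6, 75, -0.9, -3.3, 0, 0, 0, 7, 75, -1.3, -3.2, 0.1, 0, 0, 6, 75, -1.6, -3.1, 0, 0, 0, 7, 75, -2, -2.8, 0.1, 0, 0, 6, 75]
}}

```text
t: 16.85
tool_pos: [0.5624, -0.1969, 0.1901]
tool_rot: [-3.135, 0.005, 2.502]
contact_force: [0.8, 0.0, 1.1]
width: 0.755
grasp_force: 0.0
```

{"fn": "jog_arm", "kwargs": {
  "series": [-2.3, -2.6, 0, 0, 0, 7, 75, 0, 0, 0, 0, 0, 0, 75, 0, 0, 0, 0, 0, 0, 75]
}}

```text
t: 17.1
tool_pos: [0.5654, -0.2316, 0.1897]
tool_rot: [-3.136, 0.005, 2.383]
contact_force: [-0.4, 0.8, -0.0]
width: 0.747
grasp_force: 0.0
```

```bash
python3 - <<'E'
from h import *
s=env.observe();print(s['tool_pos'],np.rad2deg(s['tool_rot']))
for c in('scene','top'):
    r=env.capture(c)
    for n in 'abcd': print(c,n,[(round(d['score'],2),np.round(d['xyz'],3)) for d in env.spot_point(c,f'nozzle_{n}_mid')])
plan([(.566,-.230,.16,137,75),(.566,-.230,.065,137,75)])
E
```

```text
[ 0.5653729  -0.23161329  0.18966349] [-179.66894672    0.27555932  136.55366086]
scene a [(0.69, array([0.471, 0.141, 0.068]))]
scene b [(0.81, array([ 0.498, -0.4  ,  0.047]))]
scene c [(0.75, array([ 0.622, -0.277,  0.061]))]
scene d [(0.76, array([0.528, 0.187, 0.065]))]
top a []
top b [(0.68, array([ 0.566, -0.228,  0.067]))]
top c []
top d [(0.97, array([0.528, 0.186, 0.064]))]
[-0.1, -0.1, 3.1, 0, 0, 0, 75, 0, 0, 3.2, 0, 0, 0, 75, 0.1, 0, 3.1, 0, 0, 0, 75, 0, 0.1, 3.2, 0, 0, 0, 75]
```

{"fn": "jog_arm", "kwargs": {
  "series": [0, -0.1, 3.1, 0, 0, 0, 75, 0, 0, 3.2, 0, 0, 0, 75, 0, 0, 3.1, 0, 0, 0, 75, 0, 0, 3, 0, 0, 0, 75, 0, 0, 0, 0, 0, 0, 75]
}}

```text
t: 18.02
tool_pos: [0.5604, -0.2292, 0.0599]
tool_rot: [-3.132, -0.006, 2.387]
contact_force: [-2.4, 1.1, -1.1]
width: 0.754
grasp_force: 0.0
```

{"fn": "jog_arm", "kwargs": {
  "series": [0, 0, 0, 0, 0, 0, 5, 0, 0, 0, 0, 0, 0, 5, 0, 0, 0, 0, 0, 0, 5, 0, 0, 0, 0, 0, 0, 5, 0, 0, 0, 0, 0, 0, 5]
}}

```text
t: 18.43
tool_pos: [0.567, -0.232, 0.0691]
tool_rot: [-3.138, 0.01, 2.386]
contact_force: [-0.1, -0.1, 5.2]
width: 0.22
grasp_force: 58.8
```

{"fn": "jog_arm", "kwargs": {
  "series": [0, 0, 0, 0, 0, 0, 5, 0, 0, 0, 0, 0, 0, 5, 0, 0, 0, 0, 0, 0, 5]
}}

```text
t: 18.68
tool_pos: [0.567, -0.232, 0.069]
tool_rot: [-3.138, 0.01, 2.386]
contact_force: [0.3, 0.3, 7.1]
width: 0.216
grasp_force: 58.8
```

```bash
python3 -c "
from h import *
s=env.observe();print(s['tool_pos'],s['width'],s['grasp_force'])
p=s['tool_pos']
plan([(p[0],p[1],.19,137,5),(.584,.228,.19,217,5)])"
```

```text
[ 0.56698408 -0.23202775  0.06904401] 0.21633596237669364 58.8163161277771
[0, 0, -4, 0, 0, 0, 5, -0.1, 0, -4, 0, 0, 0, 5, 0, 0, -2, 0, 0, 0, 5, 0, 0, -2.1, 0, 1, 0, 5, 2.5, 2.9, 0, 0, 0, -7, 5]
[2.2, 3.2, 0, 0, 0, -7, 5, 1.7, 3.4, 0, 0, 0, -7, 5, 1.3, 3.6, 0, 0, 0, -7, 5, 0.9, 3.7, 0, 0, 0, -7, 5, 0.4, 3.8, 0, 0, 0, -6, 5]
[0, 3.8, 0, 0, 0, -7, 5, -0.4, 3.8, 0, 0, 0, -6, 5, -0.9, 3.8, 0, 0, 0, -7, 5, -1.3, 3.6, 0, 0, 0, -6, 5, -1.7, 3.5, 0, 0, 0, -7, 5]
[-2, 3.2, 0.1, 0, 0, -6, 5]
```

{"fn": "jog_arm", "kwargs": {
  "series": [0, 0, -3.1, 0, 0, 0, 5, 0, 0, -3.1, 0, 0, 0, 5, 0, 0, -3, 0, 0, 0, 5, 0, 0, -3, 0, 0, 0, 5, 2.5, 2.9, 0, 0, 0, -7, 5]
}}

```text
t: 19.1
tool_pos: [0.5701, -0.1988, 0.1958]
tool_rot: [-3.136, 0.02, 2.502]
contact_force: [2.1, 0.6, -0.3]
width: 0.219
grasp_force: 58.7
```

{"fn": "jog_arm", "kwargs": {
  "series": [2.2, 3.2, 0, 0, 0, -7, 5, 1.7, 3.4, 0, 0, 0, -7, 5, 1.3, 3.6, 0, 0, 0, -7, 5, 0.9, 3.7, 0, 0, 0, -7, 5, 0.4, 3.8, 0, 0, 0, -6, 5]
}}

```text
t: 19.52
tool_pos: [0.5734, 0.0007, 0.1869]
tool_rot: [-3.133, 0.0, 3.107]
contact_force: [0.5, 0.2, -1.5]
width: 0.214
grasp_force: 58.6
```

{"fn": "jog_arm", "kwargs": {
  "series": [0, 3.8, 0, 0, 0, -7, 5, -0.4, 3.8, 0, 0, 0, -6, 5, -0.9, 3.8, 0, 0, 0, -7, 5, -1.3, 3.6, 0, 0, 0, -6, 5, -1.7, 3.5, 0, 0, 0, -7, 5]
}}

```text
t: 19.93
tool_pos: [0.5806, 0.1931, 0.1853]
tool_rot: [-3.134, -0.004, -2.6]
contact_force: [0.1, 0.2, -1.1]
width: 0.216
grasp_force: 58.6
```

{"fn": "jog_arm", "kwargs": {
  "series": [-2, 3.2, 0.1, 0, 0, -6, 5, 0, 0, 0, 0, 0, 0, 5, 0, 0, 0, 0, 0, 0, 5]
}}

```text
t: 20.18
tool_pos: [0.5811, 0.2314, 0.1832]
tool_rot: [-3.135, -0.006, -2.497]
contact_force: [-0.8, -1.3, -1.4]
width: 0.218
grasp_force: 58.7
```

```bash
python3 -c "
from h import *
s=env.observe();print(s['tool_pos'],s['tool_rot'],s['width'],s['grasp_force'])
plan([(.584,.228,.16,217,5),(.584,.228,.079,217,5)])"
```

```text
[0.58114344 0.23138771 0.18322028] [-3.13486007 -0.00556215 -2.49703693] 0.2178504497293957 58.70985925197601
[0, -0.4, 2.3, 0, 0, 0, 5, 0, 0, 2.7, 0, 0, 0, 5, 0, 0, 2.7, 0, 0, 0, 5, -0.1, 0, 2.7, 0, 0, 0, 5]
```

{"fn": "jog_arm", "kwargs": {
  "series": [0, -0.4, 2.3, 0, 0, 0, 5, 0, 0, 2.7, 0, 0, 0, 5, 0, 0, 2.7, 0, 0, 0, 5, 0, 0, 2.6, 0, 0, 0, 5, 0, 0, 0, 0, 0, 0, 5]
}}

```text
t: 20.6
tool_pos: [0.5819, 0.2235, 0.0756]
tool_rot: [-3.139, -0.01, -2.503]
contact_force: [0.0, 3.0, -3.0]
width: 0.219
grasp_force: 58.7
```

{"fn": "jog_arm", "kwargs": {
  "series": [0, 0, 0.3, 0, 0, 0, 5, 0, 0, 0, 0, 0, 0, 5, 0, 0, 0, 0, 0, 0, 5]
}}

```text
t: 20.85
tool_pos: [0.5851, 0.2243, 0.0793]
tool_rot: [-3.134, -0.003, -2.502]
contact_force: [1.3, -0.0, -0.9]
width: 0.22
grasp_force: 58.8
```

{"fn": "jog_arm", "kwargs": {
  "series": [0, 0, 0.3, 0, 0, 0, 5, 0, 0, 0.2, 0, 0, 0, 5, 0, 0, 0.1, 0, 0, 0, 5, 0, 0, 0, 0, 0, 0, 5, 0, 0, 0, 0, 0, 0, 5]
}}

```text
t: 21.27
tool_pos: [0.5846, 0.2249, 0.0723]
tool_rot: [-3.134, -0.004, -2.501]
contact_force: [-0.2, -0.9, 0.7]
width: 0.217
grasp_force: 59.0
```

{"fn": "jog_arm", "kwargs": {
  "series": [0, 0, 0.1, 0, 0, 0, 5, 0, 0, 0.1, 0, 0, 0, 5, 0, 0, 0, 0, 0, 0, 5]
}}

```text
t: 21.52
tool_pos: [0.5847, 0.225, 0.0722]
tool_rot: [-3.134, -0.003, -2.501]
contact_force: [-4.3, -2.5, 10.7]
width: 0.218
grasp_force: 60.1
```

{"fn": "jog_arm", "kwargs": {
  "series": [0, 0, 0, 0, 0, 0, 35, 0, 0, 0, 0, 0, 0, 55, 0, 0, 0, 0, 0, 0, 75, 0, 0, 0, 0, 0, 0, 75, 0, 0, 0, 0, 0, 0, 75]
}}

```text
t: 21.93
tool_pos: [0.5842, 0.225, 0.0694]
tool_rot: [-3.135, -0.005, -2.501]
contact_force: [0.5, 0.2, -0.4]
width: 0.75
grasp_force: 0.0
```

```bash
python3 -c "
from h import *
s=env.observe();print(s['tool_pos'],s['width'])
p=s['tool_pos']
plan([(p[0],p[1],.19,217,75),(.620,-.276,.19,137,75)])"
```

```text
[0.58421125 0.22501307 0.06943908] 0.7502230961475548
[0, 0, -4, 0, 0, 0, 75, 0, 0, -4, 0, 0, 0, 75, 0, 0, -2, 0, 0, 0, 75, 0.1, -0.1, -2.1, 0, 0, 0, 75, 2.1, -3.3, 0, 0, 0, 6, 75]
[1.7, -3.4, 0, 0, 0, 6, 75, 1.4, -3.6, 0, 0, 0, 6, 75, 1, -3.7, 0, 0, 0, 6, 75, 0.6, -3.8, 0.1, 0, 0, 6, 75, 0.2, -3.9, 0, 0, 0, 6, 75]
[-0.2, -3.9, 0.1, 0, 0, 6, 75, -0.7, -3.8, 0, 0, 0, 6, 75, -1, -3.7, 0.1, 0, 0, 6, 75, -1.4, -3.6, 0, 0, 0, 6, 75, -1.8, -3.4, 0.1, 0, 0, 7, 75]
[-2.2, -3.2, 0, 0, 0, 6, 75, -2.5, -2.9, 0.1, 0, 0, 7, 75]
```

{"fn": "jog_arm", "kwargs": {
  "series": [0, 0, -3.1, 0, 0, 0, 75, 0, 0, -3, 0, 0, 0, 75, 0, 0, -3, 0, 0, 0, 75, 0, 0, -3, 0, 0, 0, 75, 2.1, -3.3, 0, 0, 0, 6, 75]
}}

```text
t: 22.35
tool_pos: [0.5903, 0.1938, 0.1982]
tool_rot: [-3.135, 0.01, -2.599]
contact_force: [2.8, 0.7, 1.1]
width: 0.747
grasp_force: 0.0
```

{"fn": "jog_arm", "kwargs": {
  "series": [1.7, -3.4, 0, 0, 0, 6, 75, 1.4, -3.6, 0, 0, 0, 6, 75, 1, -3.7, 0, 0, 0, 6, 75, 0.6, -3.8, 0.1, 0, 0, 6, 75, 0.2, -3.9, 0, 0, 0, 6, 75]
}}

```text
t: 22.77
tool_pos: [0.5995, -0.0067, 0.1914]
tool_rot: [-3.134, -0.0, -3.134]
contact_force: [-0.2, 0.2, -0.2]
width: 0.75
grasp_force: 0.0
```

{"fn": "jog_arm", "kwargs": {
  "series": [-0.2, -3.9, 0.1, 0, 0, 6, 75, -0.7, -3.8, 0, 0, 0, 6, 75, -1, -3.7, 0.1, 0, 0, 6, 75, -1.4, -3.6, 0, 0, 0, 6, 75, -1.8, -3.4, 0.1, 0, 0, 7, 75]
}}

```text
t: 23.18
tool_pos: [0.6139, -0.1996, 0.1902]
tool_rot: [-3.135, 0.004, 2.608]
contact_force: [1.2, -0.7, -0.4]
width: 0.75
grasp_force: 0.0
```

{"fn": "jog_arm", "kwargs": {
  "series": [-2.2, -3.2, 0, 0, 0, 6, 75, -2.5, -2.9, 0.1, 0, 0, 7, 75, 0, 0, 0, 0, 0, 0, 75, 0, 0, 0, 0, 0, 0, 75]
}}

```text
t: 23.52
tool_pos: [0.6192, -0.2772, 0.1886]
tool_rot: [-3.136, 0.004, 2.383]
contact_force: [-0.3, 0.5, -0.2]
width: 0.748
grasp_force: 0.0
```

```bash
python3 - <<'E'
from h import *
s=env.observe();print(s['tool_pos'],np.rad2deg(s['tool_rot']))
for c in('scene','top'):
    r=env.capture(c)
    for n in 'abcd': print(c,n,[(round(d['score'],2),np.round(d['xyz'],3)) for d in env.spot_point(c,f'nozzle_{n}_mid')])
plan([(.620,-.276,.16,137,75),(.620,-.276,.067,137,75)])
E
```

```text
[ 0.61922833 -0.27721557  0.18858052] [-179.65910551    0.2566982   136.51334894]
scene a [(0.94, array([0.474, 0.143, 0.07 ]))]
scene b [(0.92, array([ 0.59 , -0.403,  0.044])), (0.89, array([0.578, 0.222, 0.067])), (0.8, array([ 0.497, -0.399,  0.045]))]
scene c [(0.79, array([ 0.623, -0.276,  0.062]))]
scene d [(0.75, array([0.528, 0.186, 0.062]))]
top a [(0.72, array([0.471, 0.144, 0.07 ])), (0.22, array([0.582, 0.228, 0.067]))]
top b [(0.83, array([0.58 , 0.224, 0.07 ])), (0.38, array([ 0.538, -0.204, -0.001]))]
top c [(0.76, array([ 0.619, -0.275,  0.061])), (0.62, array([ 0.538, -0.202, -0.002]))]
top d [(0.79, array([0.531, 0.187, 0.066]))]
[-0.1, -0.2, 3, 0, 0, 0, 75, 0, 0, 3.1, 0, 0, 0, 75, 0, 0, 3.1, 0, 0, 0, 75, 0, 0.1, 3.1, 0, 0, 0, 75]
```

{"fn": "jog_arm", "kwargs": {
  "series": [-0.1, -0.1, 3, 0, 0, 0, 75, 0, 0, 3.1, 0, 0, 0, 75, 0, 0, 3.1, 0, 0, 0, 75, 0, 0, 2.9, 0, 0, 0, 75, 0, 0, 0, 0, 0, 0, 75]
}}

```text
t: 24.43
tool_pos: [0.6154, -0.2747, 0.0615]
tool_rot: [-3.132, -0.006, 2.387]
contact_force: [-2.3, -0.3, -2.0]
width: 0.749
grasp_force: 0.0
```

{"fn": "jog_arm", "kwargs": {
  "series": [0, 0, 0, 0, 0, 0, 10, 0, 0, 0, 0, 0, 0, 10, 0, 0, 0, 0, 0, 0, 10, 0, 0, 0, 0, 0, 0, 10, 0, 0, 0, 0, 0, 0, 10]
}}

```text
t: 24.85
tool_pos: [0.622, -0.2777, 0.072]
tool_rot: [-3.138, 0.011, 2.386]
contact_force: [0.2, 0.3, 6.1]
width: 0.303
grasp_force: 58.8
```

{"fn": "jog_arm", "kwargs": {
  "series": [0, 0, 0, 0, 0, 0, 10, 0, 0, 0, 0, 0, 0, 10]
}}

```text
t: 25.02
tool_pos: [0.622, -0.2777, 0.072]
tool_rot: [-3.138, 0.011, 2.386]
contact_force: [0.6, 0.8, 7.0]
width: 0.301
grasp_force: 58.8
```

```bash
python3 -c "
from h import *
s=env.observe();print(s['tool_pos'],s['width'],s['grasp_force'])
p=s['tool_pos']
plan([(p[0],p[1],.19,137,10),(.638,.270,.19,217,10)])"
```

```text
[ 0.62200682 -0.27772433  0.07203051] 0.30065027617323825 58.84775161743164
[0, 0, -3.9, 0, 0, 0, 10, -0.1, 0, -3.9, 0, 0, 0, 10, 0, 0, -4, 0, 1, 0, 10, 2.6, 2.9, 0, 0, 0, -6, 10, 2.3, 3.2, 0, 0, 0, -6, 10]
[1.9, 3.4, 0, 0, 0, -6, 10, 1.6, 3.6, 0, 0, 0, -6, 10, 1.2, 3.7, 0, 0, 0, -6, 10, 0.8, 3.8, 0, 0, 0, -6, 10, 0.4, 3.9, 0, 0, 0, -6, 10]
[0, 3.9, 0, 0, 0, -5, 10, -0.4, 3.9, 0, 0, 0, -6, 10, -0.8, 3.8, 0, 0, 0, -5, 10, -1.1, 3.8, 0, 0, 0, -6, 10, -1.5, 3.6, 0, 0, 0, -5, 10]
[-1.8, 3.5, 0, 0, 0, -6, 10, -2.2, 3.2, 0.1, 0, 0, -5, 10]
```

{"fn": "jog_arm", "kwargs": {
  "series": [0, 0, -3, 0, 0, 0, 10, 0, 0, -3, 0, 0, 0, 10, 0, 0, -3, 0, 0, 0, 10, 0, 0, -3, 0, 0, 0, 10, 2.6, 2.9, 0, 0, 0, -6, 10]
}}

```text
t: 25.43
tool_pos: [0.624, -0.2448, 0.197]
tool_rot: [-3.136, 0.022, 2.484]
contact_force: [2.6, -0.2, -0.3]
width: 0.303
grasp_force: 59.2
```

{"fn": "jog_arm", "kwargs": {
  "series": [2.3, 3.2, 0, 0, 0, -6, 10, 1.9, 3.4, 0, 0, 0, -6, 10, 1.6, 3.6, 0, 0, 0, -6, 10, 1.2, 3.7, 0, 0, 0, -6, 10, 0.8, 3.8, 0, 0, 0, -6, 10]
}}

```text
t: 25.85
tool_pos: [0.6257, -0.04, 0.1875]
tool_rot: [-3.134, 0.002, 3.019]
contact_force: [0.4, 1.2, -1.3]
width: 0.302
grasp_force: 59.0
```

{"fn": "jog_arm", "kwargs": {
  "series": [0.4, 3.9, 0, 0, 0, -6, 10, 0, 3.9, 0, 0, 0, -5, 10, -0.4, 3.9, 0, 0, 0, -6, 10, -0.8, 3.8, 0, 0, 0, -5, 10, -1.1, 3.8, 0, 0, 0, -6, 10]
}}

```text
t: 26.27
tool_pos: [0.6316, 0.1557, 0.1859]
tool_rot: [-3.134, -0.002, -2.776]
contact_force: [0.9, 0.6, -1.1]
width: 0.3
grasp_force: 59.1
```

{"fn": "jog_arm", "kwargs": {
  "series": [-1.5, 3.6, 0, 0, 0, -5, 10, -1.8, 3.5, 0, 0, 0, -6, 10, -2.2, 3.2, 0.1, 0, 0, -5, 10, 0, 0, 0, 0, 0, 0, 10, 0, 0, 0, 0, 0, 0, 10]
}}

```text
t: 26.68
tool_pos: [0.6353, 0.2738, 0.1827]
tool_rot: [-3.135, -0.006, -2.497]
contact_force: [-0.4, -0.2, -1.0]
width: 0.303
grasp_force: 59.2
```

```bash
python3 -c "
from h import *
s=env.observe();print(s['tool_pos'],s['tool_rot'],s['width'],s['grasp_force'])
plan([(.638,.270,.16,217,10),(.638,.270,.083,217,10)])"
```

```text
[0.63529777 0.27375003 0.18272129] [-3.13484972 -0.00552233 -2.49688473] 0.3026411645351512 59.20464277267456
[0, -0.4, 2.3, 0, 0, 0, 10, 0, 0, 3.8, 0, 0, 0, 10, 0, 0, 3.9, 0, 0, 0, 10]
```

{"fn": "jog_arm", "kwargs": {
  "series": [0, -0.4, 2.3, 0, 0, 0, 10, 0, 0, 2.6, 0, 0, 0, 10, 0, 0, 2.6, 0, 0, 0, 10, 0, 0, 2.2, 0, 0, 0, 10, 0, 0, 0, 0, 0, 0, 10]
}}

```text
t: 27.1
tool_pos: [0.6378, 0.2656, 0.0818]
tool_rot: [-3.137, -0.008, -2.503]
contact_force: [3.6, 3.8, -3.4]
width: 0.305
grasp_force: 59.1
```

{"fn": "jog_arm", "kwargs": {
  "series": [0, 0, 0.3, 0, 0, 0, 10, 0, 0, 0, 0, 0, 0, 10, 0, 0, 0, 0, 0, 0, 10]
}}

```text
t: 27.35
tool_pos: [0.6389, 0.2659, 0.0844]
tool_rot: [-3.134, -0.005, -2.502]
contact_force: [-0.3, -0.1, -1.4]
width: 0.302
grasp_force: 59.3
```

{"fn": "jog_arm", "kwargs": {
  "series": [0, 0, 0.4, 0, 0, 0, 10, 0, 0, 0.3, 0, 0, 0, 10, 0, 0, 0.2, 0, 0, 0, 10, 0, 0, 0, 0, 0, 0, 10, 0, 0, 0, 0, 0, 0, 10]
}}

```text
t: 27.77
tool_pos: [0.6387, 0.2668, 0.0753]
tool_rot: [-3.134, -0.004, -2.501]
contact_force: [-0.6, -1.6, 3.1]
width: 0.304
grasp_force: 60.1
```

{"fn": "jog_arm", "kwargs": {
  "series": [0, 0, 0.1, 0, 0, 0, 10, 0, 0, 0.1, 0, 0, 0, 10, 0, 0, 0, 0, 0, 0, 10]
}}

```text
t: 28.02
tool_pos: [0.6388, 0.2668, 0.0752]
tool_rot: [-3.134, -0.003, -2.501]
contact_force: [-3.5, -2.5, 11.1]
width: 0.304
grasp_force: 60.6
```

Seated at the predicted height. Release, rise, back off.

{"fn": "jog_arm", "kwargs": {
  "series": [0, 0, 0, 0, 0, 0, 40, 0, 0, 0, 0, 0, 0, 60, 0, 0, 0, 0, 0, 0, 75, 0, 0, 0, 0, 0, 0, 75, 0, 0, 0, 0, 0, 0, 75]
}}

```text
t: 28.43
tool_pos: [0.6384, 0.267, 0.0719]
tool_rot: [-3.135, -0.005, -2.501]
contact_force: [0.3, 0.4, -0.2]
width: 0.753
grasp_force: 0.0
```

{"fn": "jog_arm", "kwargs": {
  "series": [0, 0, -3, 0, 0, 0, 75, 0, 0, -3, 0, 0, 0, 75, 0, 0, -3, 0, 0, 0, 75, 0, 0, -3, 0, 0, 0, 75, 0, 0, 0, 0, 0, 0, 75]
}}

```text
t: 28.85
tool_pos: [0.6416, 0.2694, 0.2005]
tool_rot: [-3.132, 0.008, -2.501]
contact_force: [1.1, 1.2, 1.6]
width: 0.748
grasp_force: 0.0
```

{"fn": "jog_arm", "kwargs": {
  "series": [2, -3.3, 0, 0, 0, 0, 75, 2, -3.3, 0, 0, 0, 0, 75, 2, -3.3, 0, 0, 0, 0, 75, 2, -3.3, 0, 0, 0, 0, 75, 2, -3.3, 0, 0, 0, 0, 75]
}}

```text
t: 29.27
tool_pos: [0.6569, 0.0744, 0.1937]
tool_rot: [-3.135, -0.005, -2.5]
contact_force: [0.9, 0.6, -0.1]
width: 0.751
grasp_force: 0.0
```

{"fn": "jog_arm", "kwargs": {
  "series": [2, -3.3, 0, 0, 0, 0, 75, 2, -3.3, 0, 0, 0, 0, 75, 0, 0, 0, 0, 0, 0, 75, 0, 0, 0, 0, 0, 0, 75]
}}

```text
t: 29.6
tool_pos: [0.6645, -0.0037, 0.1942]
tool_rot: [-3.135, -0.005, -2.505]
contact_force: [-0.1, 0.6, -0.8]
width: 0.747
grasp_force: 0.0
```

```bash
python3 - <<'E'
from h import *
ims=[]
for c in('scene','top'):
    r=env.capture(c)
    x=(320,160) if c=='scene' else (70,110)
    ims.append(cv2.resize(r['color'][x[1]:x[1]+180,x[0]:x[0]+170,::-1],None,fx=2.3,fy=2.3,interpolation=2))
    for n in 'abcd': print(c,n,[(round(d['score'],2),np.round(d['xyz'],3)) for d in env.spot_point(c,f'nozzle_{n}_mid')])
    print([np.round(d['xyz'],3) for d in env.spot_point(c,'rack')])
cv2.imwrite('pics/end.png',np.hstack(ims))
E
```

```text
scene a [(0.85, array([0.474, 0.143, 0.07 ]))]
scene b [(0.9, array([ 0.592, -0.398,  0.047])), (0.73, array([0.578, 0.222, 0.069])), (0.66, array([ 0.499, -0.401,  0.046]))]
scene c [(0.75, array([0.636, 0.266, 0.066])), (0.64, array([ 0.613, -0.272,  0.014]))]
scene d [(0.56, array([0.527, 0.188, 0.062]))]
[array([ 0.56 ,  0.212, -0.003])]
top a []
top b [(0.84, array([ 0.5  , -0.403,  0.05 ])), (0.56, array([ 0.594, -0.397,  0.048]))]
top c [(0.64, array([0.633, 0.266, 0.067]))]
top d []
[]
```

View pics/end.png

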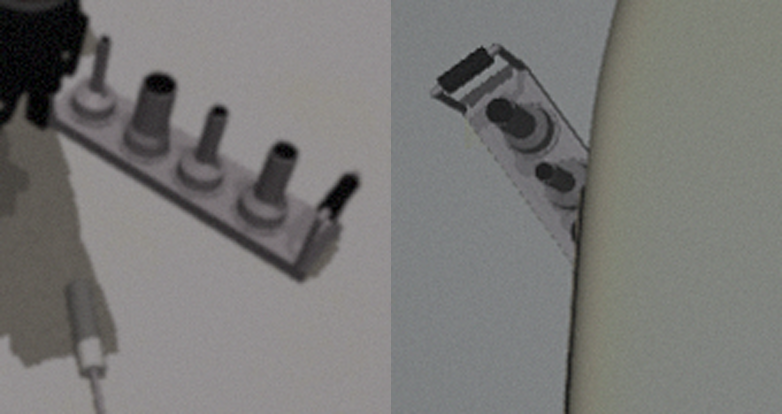

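The end picture shows, from the handle end at (350,190): c (270,185), b (205,150), d (150,115) and a (95,80). All four stand upright on the rack, and their heights match being seated, so I am handing in.

```bash
python3 -c "
from workcell import env
print(env.finish_job())"
```

```text
the job is handed in; nothing more can be done
None
```

All four nozzles stand upright on the rack in the drainer's order, c, b, d, a from the handle end, and the job was handed in at about 30 s; no verdict came back, and the last camera check showed each one seated over its peg.

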